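# Turn the parts carousel to the eye bolt

### The arm

A 6-joint arm with a two-finger parallel gripper is mounted at the origin on the work surface. World frame = base frame: x ahead of the robot, y to its left, z up, the work surface at z = 0. Lengths are in m, angles in rad, forces in N, time in s.
With the tool pointing down it reaches from about 0.35 to 0.975 m from the base axis. Payload 4.9 kg.
Tool frame: the origin (TCP) lies at the centre of the arm's flange, where the gripper is bolted on; the fingertips stand 173 mm ahead of it and the grasp point (between the pads) lies 155 mm ahead of it (manip.tcp_to_tips is the distance from the TCP to the fingertips, in m); z points along the fingers, y is the line along which they close (so a half turn about z gives the same grasp; the last joint's range is limited). The gripper opens to 85 mm and grips with 20 to 120 N. Pads are 22 mm wide; open, the fingers measure 114 mm over their backs; the gripper's body (76 mm by 85 mm) begins 54 mm behind the grasp point. The pads swing forward as they close: fully open they stand 13 mm farther back than shut.
Start: joints at [0.987, 0.053, 1.613, -0, 1.476, -0.119], TCP at [0.28, 0.559, 0.405] pointing down, gripper open.
Joint ranges: [-3.01, 3.01], [-1.01, 2.22], [0.06, 2.58], [-1.02, 4.17], [0.09, 2.62], [-3.14, 3.14]. Speed limits (rad/s): [2.57, 2.57, 3.14, 3.14, 3.14, 3.14].

### API

Orientations are given as a rotation vector (axis times angle).
In Python, from workcell import readout, grab_frame, get_calibration, hand_in, manip gives the robot as it stands.
- The arm moves only by the tool arm_command, never from a script. Its argument "plan" is a list of rows, each an object of numbers: "x", "y", "z": the shift along the tool's x, y, z in mm; "roll": the turn about the tool's z in rad. In form: [{"x": .., "y": .., "z": .., "roll": ..}, ...]. A call has 1 to 20 rows; each row shifts and turns the commanded pose from where the row before left it, along the tool's axes as they then stand; what a row does not reach is not made up. A row lasts 1/8 s, in which the tool goes at most 62.5 mm and 10.7 degrees, less where a joint would pass 70% of its speed; a pose out of reach is approached as far as the arm can. A call is refused whole if a number of a shift passes 62.5 or a number of a turn 0.188, either way. A call with a gripper value outside its range is refused whole. "grip" is the gripper command: -1 is fully open, 1 is shut, values between are in proportion, set as the call begins (left out, the last holds). The fingers move at their own pace and stop on an object; the grip force is fixed at half the most. Time passes only in rows, so rows that do not move let the fingers close. It gives the time, the measured TCP pose, the force, the opening and the grip force at its end, in the units of the state.
- readout.state(): the state, without advancing time (a new reading comes with each control period).
- grab_frame(name): name is "scene" or "side" or "wrist"; returns the picture (384x512x3 uint8, blue, green, red); there is no depth.
- get_calibration(name): a dict with "fx", "fy", "cx", "cy" (pixels), "eye" and "attitude" of the camera in the world; the wrist camera has in their place "tool_from_camera" (4x4, takes a point from camera to tool coordinates, whose origin is the TCP and whose axes are the flange's). Camera axes: x right, y down, z forward; pixel columns grow to the right and rows downward; lengths in m; the calibration is good to about 2 mm. A picture is of the moment at which its call begins: read the wrist's pose just before it. get_calibration takes no time and is no camera call.
- hand_in(): hands the job in; it is judged then, once.
The state is a dict: "clock": time; "joints": joint angles; "qvel": joint speeds; "effort": joint torques, N m; "position": TCP position; "tcp_rot": TCP orientation; "contact_force": force on the tool from outside, world axes, zero at the start; "moment": the same for the moment, N m; "gripper_width": opening from 0.0 (shut) to 1.0 (fully open); "grasp_force": force on a finger pad.
Only numpy, scipy, OpenCV 4.12 (cv2) and the standard library are available. Lean on these libraries where they do the work, as an engineer would, in place of code of your own. Each camera call takes 0.05 s, during which the arm holds its last target. There are 200 camera calls.

### The job

With your fingertips, push the round revolving parts bin round by its rim or dividers until the compartment with the eye bolt faces squarely to the front, straight toward the bench edge on the robot's side, and leave it standing there. Turn it gently, do not pick up or take out any part, and leave the things beside it on the bench where they are.

Things in the scene. Friction and masses are not known exactly. Their poses are not given: they have to be found in the camera images.
- foot: Fixed foot of the revolving parts bin, bolted to the bench: round dark-steel flange 190 mm across, with the bare steel spindle that stands up through the middle of the tray, its top 112 mm above the bench. Origin on the bench on the turning axis; it does not turn: its x axis is the world's x, so the front (the robot's side) is its -x.
- tray (a joint): Turning of the tray about the upright spindle, rad; reads 0 at the start of every run (whatever way the tray then stands) and grows anticlockwise seen from above. It turns without end either way and stays where it is left: friction about 0.3 N m (some 2 N at the rim), tray 1.3 to 2.1 kg; let go after a slow push it stops within a few mm.
- hub (a point): On the turning axis, at the height of the tray's floor, 40 mm above the bench. The tray: round, bare zinc-plated sheet steel, 340 mm across, upright rim 3 mm thick with its top 73 mm above the bench; in the middle a hub sleeve 44 mm across, top 90 mm above the bench.
- div0 (a point): Point on the tray's floor under the divider that stands 30 degrees anticlockwise of bin0, 145 mm from the axis. Six such dividers, 3 mm thick, every 60 degrees, run from hub to rim, midway between the bin points; tops 70 mm above the bench at the rim, rising to about 83 mm near the hub. Shut fingers fit into a compartment just inside the rim and can push a divider along.
- eyebolt: The dark steel eye bolt, 72 mm long, lying flat: a ring 36 mm across outside, 20 mm inside, on a straight 8 mm shank; 8 mm thick. The only part with a closed ring on a stem. Origin on its underside, midway along its length; x points to the ring. It lies in the middle of one compartment, at any angle.
- ubolt: U-bolt lying flat in its own compartment: 8 mm rod, 61 by 44 mm, open at one end. Origin about the middle of its underside.
- bearing: Ball bearing lying flat in its own compartment, 47 mm across, 20 mm bore, 14 mm high. Origin in the middle of its underside.
- nut0: One of two hex nuts lying side by side in one compartment, 24 mm across flats, 14 mm high. Origin in the middle of its underside.
- nut1: The other hex nut, the same size, in the same compartment.
- coupling0: One of two long coupling nuts lying side by side in one compartment: hexagonal bars 40 mm long, 18 mm across flats. Origin in the middle of its underside, x along its length.
- coupling1: The other coupling nut, the same size, in the same compartment.
- plate0: Square plate washer, 50 by 50 by 6 mm, lying flat in its own compartment. Origin in the middle of its underside.
- spray: Spray can standing on the bench beside the tray, 60 mm across, 170 mm high. Origin in the middle of its underside. A bystander.
- carton: Open cardboard carton on the bench, 160 by 110 by 70 mm, with two flaps folded outward and pipe nipples inside. Origin in the middle of its underside. A bystander.
- wrench: Wrench lying on the bench, 180 mm long. Its origin lies on its underside. A bystander.
- bin0 (a point): Point on the tray's floor in the middle line of one compartment, 90 mm from the turning axis; the six follow one another anticlockwise, 60 degrees apart, and turn with the tray. Which parts lie in which compartment changes from run to run.
- bin1 (a point): Point on the tray's floor in the middle line of one compartment, 90 mm from the turning axis: the next one anticlockwise.
- bin2 (a point): Point on the tray's floor in the middle line of one compartment, 90 mm from the turning axis: the next one anticlockwise.
- bin3 (a point): Point on the tray's floor in the middle line of one compartment, 90 mm from the turning axis: the next one anticlockwise.
- bin4 (a point): Point on the tray's floor in the middle line of one compartment, 90 mm from the turning axis: the next one anticlockwise.
- bin5 (a point): Point on the tray's floor in the middle line of one compartment, 90 mm from the turning axis: the next one anticlockwise.

How it is judged:
At the end, for the whole second after the job is handed in: The compartment holding the eye bolt points to the front (-x) within 11 degrees, the eye bolt still lying in it (within 65 mm of its bin point); tray at rest (below 0.05 rad/s); every part in the tray, under 25 mm off its floor; spray can, carton and wrench within 30 mm of their starts (((x of bin0 in the frame of foot below 0 m and y of bin0 in the frame of foot between -0.0172 and 0.0172 m and horizontal distance between eyebolt and bin0 below 0.065 m and horizontal distance between eyebolt and bin1 above 0.045 m and horizontal distance between eyebolt and bin5 above 0.045 m) or (x of bin1 in the frame of foot below 0 m and y of bin1 in the frame of foot between -0.0172 and 0.0172 m and horizontal distance between eyebolt and bin1 below 0.065 m and horizontal distance between eyebolt and bin2 above 0.045 m and horizontal distance between eyebolt and bin0 above 0.045 m) or (x of bin2 in the frame of foot below 0 m and y of bin2 in the frame of foot between -0.0172 and 0.0172 m and horizontal distance between eyebolt and bin2 below 0.065 m and horizontal distance between eyebolt and bin3 above 0.045 m and horizontal distance between eyebolt and bin1 above 0.045 m) or (x of bin3 in the frame of foot below 0 m and y of bin3 in the frame of foot between -0.0172 and 0.0172 m and horizontal distance between eyebolt and bin3 below 0.065 m and horizontal distance between eyebolt and bin4 above 0.045 m and horizontal distance between eyebolt and bin2 above 0.045 m) or (x of bin4 in the frame of foot below 0 m and y of bin4 in the frame of foot between -0.0172 and 0.0172 m and horizontal distance between eyebolt and bin4 below 0.065 m and horizontal distance between eyebolt and bin5 above 0.045 m and horizontal distance between eyebolt and bin3 above 0.045 m) or (x of bin5 in the frame of foot below 0 m and y of bin5 in the frame of foot between -0.0172 and 0.0172 m and horizontal distance between eyebolt and bin5 below 0.065 m and horizontal distance between eyebolt and bin0 above 0.045 m and horizontal distance between eyebolt and bin4 above 0.045 m)) and velocity of joint tray between -0.05 and 0.05 rad/s and height (world z) of each of eyebolt, ubolt, bearing, nut0, nut1, coupling0, coupling1, plate0 below 0.065 m and horizontal distance between each of eyebolt, ubolt, bearing, nut0, nut1, coupling0, coupling1, plate0 and foot below 0.165 m and distance of each of spray, carton, wrench from where it was at the start of the episode below 0.03 m); the robot touches nothing.
It fails at once if a part is lifted more than 25 mm off the tray floor, where it should stay lying (height (world z) of any of eyebolt, ubolt, bearing, nut0, nut1, coupling0, coupling1, plate0 above 0.065 m).
It fails at once if the tray is flung round faster than 3 rad/s (velocity of joint tray above 3 rad/s or velocity of joint tray below -3 rad/s).
It fails at once if the spray can, the carton or the wrench is shifted more than 30 mm (distance of any of spray, carton, wrench from where it was at the start of the episode above 0.03 m).
It also fails if it takes over 51 s, if anything falls off the work surface, if the arm or the gripper's body presses on something with over 40 N, if the wrist force passes 120 N, or if a joint passes its speed limit or range.

## Working session

There is one attempt and no reset: what is moved stays moved. The work goes in short steps, Python scripts to look and compute and a tool call to move; the robot and the scene stay as the last step left them, time stands still between calls to the robot, and variables do not carry over. Pictures are saved under pics/ and viewed, at most 10 in all, crops included, and the job is handed in when it is done.

Besides the shell and the picture viewer there is one more tool, called after "Emit:" by a JSON object that holds its "api" and its "payload". arm_command: Moves the arm, as the interface text tells. Its arguments: {"type":"object","properties":{"plan":{"type":"array","items":{"type":"object","properties":{"x":{"type":"number"},"y":{"type":"number"},"z":{"type":"number"},"roll":{"type":"number"}}}},"grip":{"type":"number"}},"required":["plan"]}

```bash
mkdir -p pics; python3 - <<'E'
from workcell import *
import cv2,numpy as np
s=readout.state();print(s['position'],s['tcp_rot'],s['clock'],s['gripper_width'])
for n in("scene","side"):
    cv2.imwrite(f"pics/{n}0.png",grab_frame(n));c=get_calibration(n);print(n,c)
print(get_calibration("wrist"))
E
```

```text
[0.27998464 0.55847204 0.4034923 ] [-7.23316830e-01 -3.05647058e+00  2.92885140e-03] 0.0 1.0027119579550787
scene {'fx': 479.44566716474776, 'fy': 479.44566716474776, 'cx': 261.7491771495673, 'cy': 194.20497513581137, 'eye': array([ 1.1186618 , -0.86573095,  1.18549468]), 'attitude': array([-2.30870639, -0.71358467,  0.26464859])}
side {'fx': 363.1590158240276, 'fy': 363.1590158240276, 'cx': 249.6972782144239, 'cy': 188.95977625120528, 'eye': array([ 0.20723343, -0.55356485,  0.67157941]), 'attitude': array([-2.23095731,  0.71976016, -0.29290135])}
{'fx': 315.94576220175844, 'fy': 315.94576220175844, 'cx': 252.73365886614428, 'cy': 194.90165719470085, 'tool_from_camera': array([[ 1.85568602e-04, -9.56091816e-01, -2.93067237e-01,
         7.59215735e-02],
       [ 9.99999901e-01,  2.95751484e-04, -3.31654232e-04,
         6.65271559e-04],
       [ 4.03766967e-04, -2.93067146e-01,  9.56091776e-01,
         3.17930278e-02],
       [ 0.00000000e+00,  0.00000000e+00,  0.00000000e+00,
         1.00000000e+00]])}
```

View pics/scene0.png

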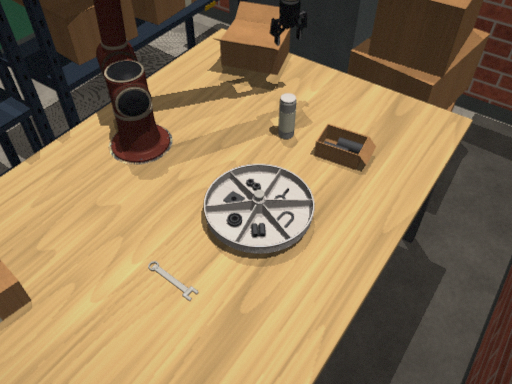

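View pics/side0.png

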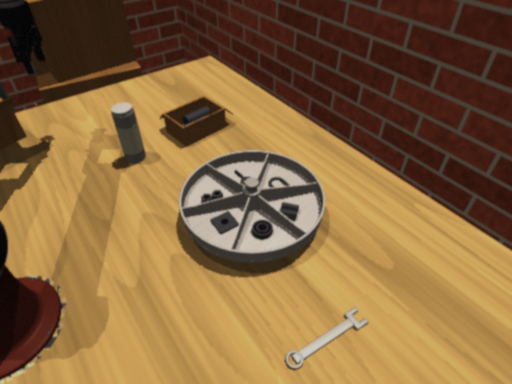

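The scene view shows the tray centred near (259,205), with the eye bolt at about (283,195) in the far-left compartment and the U-bolt beside it at (286,219). In the side view the spindle top is at about (251,183), the eye bolt at about (241,175), the can at (128,133) and the wrench at (327,340). Next I'll measure by rectifying both views onto the tray plane.

```bash
cat > h.py <<'E'
import numpy as np,cv2
from scipy.spatial.transform import Rotation as R
from workcell import *
def cam(n,s=None):
    c=get_calibration(n);K=np.array([[c['fx'],0,c['cx']],[0,c['fy'],c['cy']],[0,0,1]])
    if n=="wrist":
        T=c['tool_from_camera'];A=R.from_rotvec(s['tcp_rot']).as_matrix()
        return K,A@T[:3,:3],A@T[:3,3]+s['position']
    return K,R.from_rotvec(c['attitude']).as_matrix(),np.array(c['eye'])
def ray(C,uv,z):
    K,A,e=C;d=A@np.linalg.inv(K)@[uv[0],uv[1],1];return e+d*(z-e[2])/d[2]
def proj(C,p):
    K,A,e=C;q=K@A.T@(np.asarray(p)-e);return q[:2]/q[2]
def rect(C,im,z,cx,cy,half=.2,n=400):
    # top-down: image right = -y, image up = +x
    w=np.array([[cx+half,cy+half],[cx+half,cy-half],[cx-half,cy-half],[cx-half,cy+half]])
    src=np.float32([proj(C,[a,b,z]) for a,b in w]);dst=np.float32([[0,0],[n,0],[n,n],[0,n]])
    return cv2.warpPerspective(im,cv2.getPerspectiveTransform(src,dst),(n,n),flags=cv2.INTER_CUBIC)
E
python3 - <<'E'
from h import *
S=cam("scene");D=cam("side")
print("hub",ray(S,(259,196),.112),ray(D,(251,181),.112))
for n,uv in(("spray",(128,158)),("wr1",(293,360)),("wr2",(355,315))):print(n,ray(D,uv,0))
ci=[]
c=ray(D,(251,181),.112)
for n,C in(("scene",S),("side",D)):
    im=cv2.imread(f"pics/{n}0.png");ci.append(rect(C,im,.06,c[0],c[1]))
    print(n,ray(C,(286,137) if n=="scene" else (134,160),0),"carton",ray(C,(343,140) if n=="scene" else (187,142),0))
cv2.imwrite("pics/r0.png",np.hstack(ci))
E
```

```text
hub [ 0.57234657 -0.05607219  0.112     ] [ 0.56365185 -0.04440089  0.112     ]
spray [0.39831191 0.35879496 0.        ]
wr1 [ 0.41640741 -0.37777285  0.        ]
wr2 [ 0.5709217  -0.38308988  0.        ]
scene [0.42940352 0.33447052 0.        ] carton [0.61433825 0.44204795 0.        ]
side [0.40912264 0.33897954 0.        ] carton [0.57940479 0.32543131 0.        ]
```

View pics/r0.png

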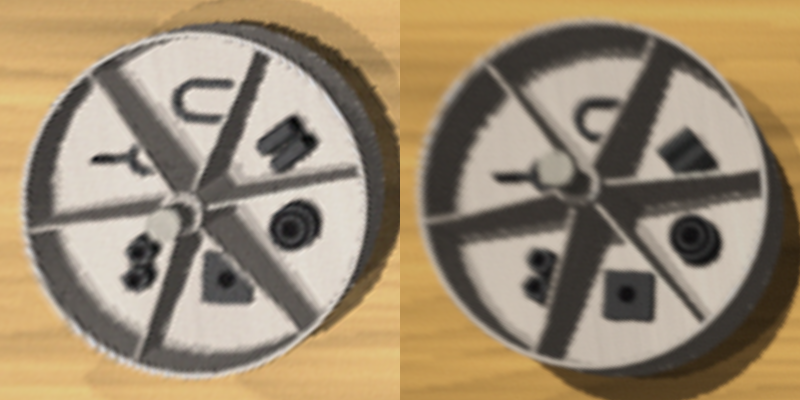

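The rectified views agree that the dividers stand at about 40/100/160° from +x. The eye bolt's compartment is centred at about 70° and has to reach 180°, so the tray turns about +110°. I'll go above the tray with shut fingers for a closer look.

Emit:
{"api": "arm_command", "payload": {"plan": [{"x":-44,"y":-35},{"x":-44,"y":-35},{"x":-44,"y":-35},{"x":-44,"y":-35},{"x":-44,"y":-35},{"x":-44,"y":-35},{"x":-44,"y":-35},{"x":-44,"y":-35},{"x":-44,"y":-35},{"x":-44,"y":-35},{"x":-44,"y":-35},{"x":-44,"y":-35},{"x":0},{"x":0},{"x":0}], "grip": 1}}

```text
$.plan[0]: bad value
```

```bash
python3 - <<'E'
from h import *
s=readout.state();im=grab_frame("wrist");C=cam("wrist",s)
print(s['clock'],s['position'],s['tcp_rot'],s['gripper_width'])
np.save("s1.npy",s,allow_pickle=True)
cv2.imwrite("pics/w1raw.png",im)
cv2.imwrite("pics/w1.png",np.hstack([rect(C,im,.07,.563,-.049,n=550)]))
E
```

```text
0.1 [0.28002035 0.55850064 0.40357196] [-7.23376178e-01 -3.05653953e+00  2.68904677e-03] 0.9995922201161869
```

View pics/w1.png

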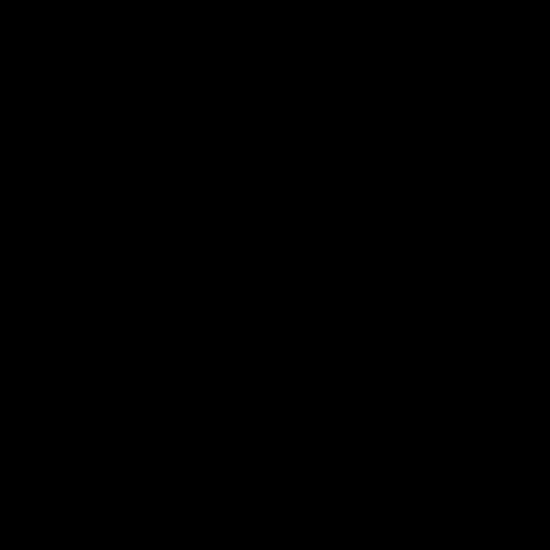

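The move was refused because every row needs all four keys, so the arm hasn't moved and the picture is empty. I'll resend it in full.

Emit:
{"api": "arm_command", "payload": {"plan": [{"x":-44,"y":-35,"z":0,"roll":0},{"x":-44,"y":-35,"z":0,"roll":0},{"x":-44,"y":-35,"z":0,"roll":0},{"x":-44,"y":-35,"z":0,"roll":0},{"x":-44,"y":-35,"z":0,"roll":0},{"x":-44,"y":-35,"z":0,"roll":0},{"x":-44,"y":-35,"z":0,"roll":0},{"x":-44,"y":-35,"z":0,"roll":0},{"x":-44,"y":-35,"z":0,"roll":0},{"x":-44,"y":-35,"z":0,"roll":0},{"x":-44,"y":-35,"z":0,"roll":0},{"x":-44,"y":-35,"z":0,"roll":0},{"x":0,"y":0,"z":0,"roll":0},{"x":0,"y":0,"z":0,"roll":0},{"x":0,"y":0,"z":0,"roll":0}], "grip": 1}}

```text
clock: 2.02
position: [0.5635, -0.0524, 0.4045]
tcp_rot: [-0.721, -3.057, -0.0]
contact_force: [-0.3, 0.2, -0.3]
gripper_width: 0.001
grasp_force: 0.0
```

```bash
python3 - <<'E'
from h import *
s=readout.state();im=grab_frame("wrist");C=cam("wrist",s)
np.save("s1.npy",s,allow_pickle=True)
cv2.imwrite("pics/w1raw.png",im)
cv2.imwrite("pics/w1b.png",rect(C,im,.07,.563,-.049,n=600))
E
```

```text
(no output)
```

View pics/w1b.png

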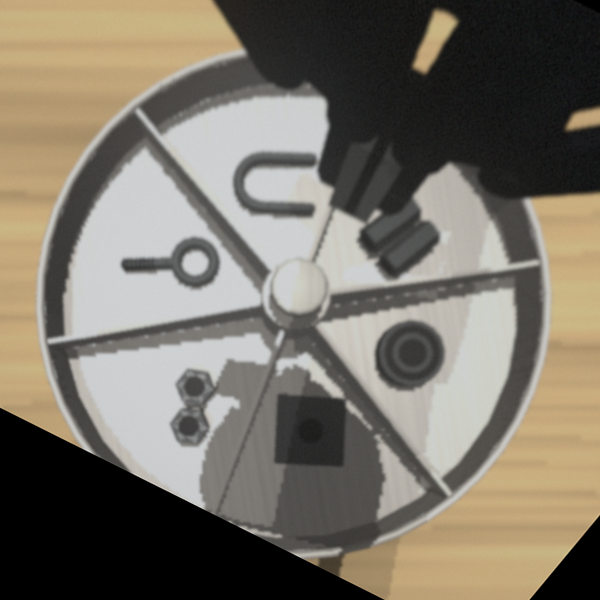

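The wrist view clearly shows the ringed eye bolt at about (195,262). The tray centre is at about (294,301), i.e. world (0.562, -0.045), and the dividers are at about 39/99/159°, so the turn is about 111°. I'll push the 39° divider from the U-bolt compartment, just inside the rim.

Emit:
{"api": "arm_command", "payload": {"plan": [{"x":0,"y":0,"z":0,"roll":0.18},{"x":0,"y":0,"z":0,"roll":0.18},{"x":0,"y":0,"z":0,"roll":0.18},{"x":0,"y":0,"z":0,"roll":0.18},{"x":0,"y":0,"z":0,"roll":0.18},{"x":0,"y":0,"z":0,"roll":0.18},{"x":0,"y":0,"z":0,"roll":0.18},{"x":0,"y":0,"z":0,"roll":0.18},{"x":0,"y":0,"z":0,"roll":0.18},{"x":0,"y":0,"z":0,"roll":0.18},{"x":0,"y":0,"z":0,"roll":0.18},{"x":0,"y":0,"z":0,"roll":0.18},{"x":49,"y":-2.4,"z":0,"roll":0},{"x":49,"y":-2.4,"z":0,"roll":0},{"x":49,"y":-2.4,"z":0,"roll":0},{"x":0,"y":0,"z":43,"roll":0},{"x":0,"y":0,"z":43,"roll":0},{"x":0,"y":0,"z":43,"roll":0},{"x":0,"y":0,"z":0,"roll":0},{"x":0,"y":0,"z":0,"roll":0}]}}

```text
clock: 4.58
position: [0.6886, 0.0261, 0.2778]
tcp_rot: [3.036, 0.804, 0.004]
contact_force: [-0.7, -0.3, 1.9]
gripper_width: 0.001
grasp_force: 0.0
```

```bash
python3 - <<'E'
from h import *
s=readout.state();x=R.from_rotvec(s['tcp_rot']).as_matrix()[:,0]
p=s['position'];d=p[:2]-[.562,-.045]
print(s['clock'],p,"yaw",np.degrees(np.arctan2(x[1],x[0])),"r",np.hypot(*d),"phi",np.degrees(np.arctan2(d[1],d[0])),s['joints'])
cv2.imwrite("pics/side1.png",cv2.resize(grab_frame("side")[80:300,120:400],None,fx=2.5,fy=2.5))
E
```

```text
4.575 [0.68857288 0.02605008 0.2778183 ] yaw 29.66015171096066 r 0.14515098217897118 phi 29.307123610791095 [-7.00778750e-02  2.98935102e-01  1.55373657e+00  3.74346448e-06
  1.28635836e+00  9.83051615e-01]
```

View pics/side1.png

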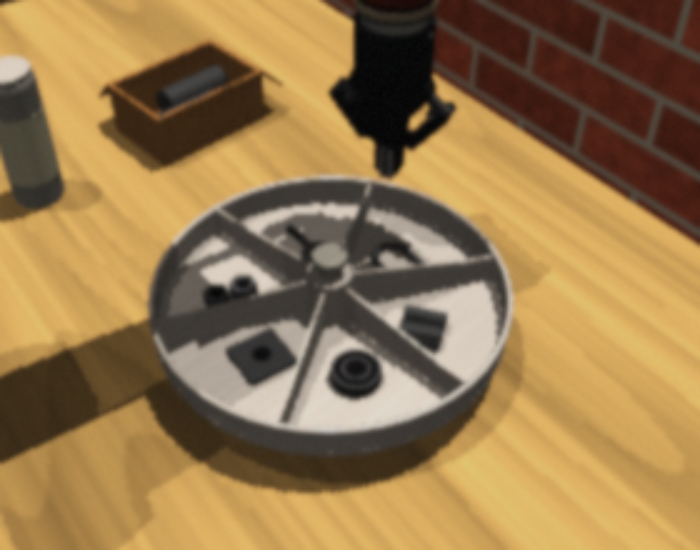

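The crop shows the fingertips at (388,175), just to the U-bolt side of the divider end at (368,185), with clear space below. I'll lower them gently.

Emit:
{"api": "arm_command", "payload": {"plan": [{"x":0,"y":0,"z":14,"roll":0},{"x":0,"y":0,"z":14,"roll":0},{"x":0,"y":0,"z":14,"roll":0},{"x":0,"y":0,"z":13,"roll":0},{"x":0,"y":0,"z":0,"roll":0},{"x":0,"y":0,"z":0,"roll":0}]}}

```text
clock: 5.38
position: [0.6883, 0.0254, 0.2208]
tcp_rot: [3.037, 0.803, 0.0]
contact_force: [0.2, 0.2, 0.3]
gripper_width: 0.0
grasp_force: 0.0
```

Emit:
{"api": "arm_command", "payload": {"plan": [{"x":-0.18,"y":-7.25,"z":0,"roll":-0.05},{"x":-0.18,"y":-7.25,"z":0,"roll":-0.05},{"x":-0.18,"y":-7.25,"z":0,"roll":-0.05},{"x":-0.18,"y":-7.25,"z":0,"roll":-0.05},{"x":-0.18,"y":-7.25,"z":0,"roll":-0.05},{"x":-0.18,"y":-7.25,"z":0,"roll":-0.05},{"x":-0.18,"y":-7.25,"z":0,"roll":-0.05},{"x":-0.18,"y":-7.25,"z":0,"roll":-0.05},{"x":-0.18,"y":-7.25,"z":0,"roll":-0.05},{"x":-0.18,"y":-7.25,"z":0,"roll":-0.05},{"x":-0.18,"y":-7.25,"z":0,"roll":-0.05},{"x":-0.18,"y":-7.25,"z":0,"roll":-0.05},{"x":-0.18,"y":-7.25,"z":0,"roll":-0.05},{"x":-0.18,"y":-7.25,"z":0,"roll":-0.05},{"x":-0.18,"y":-7.25,"z":0,"roll":-0.05},{"x":-0.18,"y":-7.25,"z":0,"roll":-0.05}]}}

```text
clock: 7.38
position: [0.5991, 0.0942, 0.2219]
tcp_rot: [2.481, 1.923, 0.004]
contact_force: [1.4, -1.2, -1.7]
gripper_width: 0.001
grasp_force: 1.1
```

```bash
cat > m.py <<'E'
from h import *
s=readout.state();x=R.from_rotvec(s['tcp_rot']).as_matrix()[:,0]
p=s['position'];d=p[:2]-[.562,-.045]
print(s['clock'],p,"yaw",np.degrees(np.arctan2(x[1],x[0])),"r",np.hypot(*d),"phi",np.degrees(np.arctan2(d[1],d[0])),s['contact_force'])
E
python3 m.py
```

```text
7.375 [0.59905466 0.09415087 0.22193327] yaw 75.54429533299344 r 0.14400004343601033 phi 75.08866699169371 [ 1.4255348  -1.16524717 -1.70007253]
```

Emit:
{"api": "arm_command", "payload": {"plan": [{"x":-0.18,"y":-7.25,"z":0,"roll":-0.05},{"x":-0.18,"y":-7.25,"z":0,"roll":-0.05},{"x":-0.18,"y":-7.25,"z":0,"roll":-0.05},{"x":-0.18,"y":-7.25,"z":0,"roll":-0.05},{"x":-0.18,"y":-7.25,"z":0,"roll":-0.05},{"x":-0.18,"y":-7.25,"z":0,"roll":-0.05},{"x":-0.18,"y":-7.25,"z":0,"roll":-0.05},{"x":-0.18,"y":-7.25,"z":0,"roll":-0.05},{"x":-0.18,"y":-7.25,"z":0,"roll":-0.05},{"x":-0.18,"y":-7.25,"z":0,"roll":-0.05},{"x":-0.18,"y":-7.25,"z":0,"roll":-0.05},{"x":-0.18,"y":-7.25,"z":0,"roll":-0.05},{"x":-0.18,"y":-7.25,"z":0,"roll":-0.05},{"x":-0.18,"y":-7.25,"z":0,"roll":-0.05},{"x":-0.18,"y":-7.25,"z":0,"roll":-0.05},{"x":-0.18,"y":-7.25,"z":0,"roll":-0.05},{"x":-0.18,"y":-7.25,"z":0,"roll":-0.05},{"x":-0.09,"y":-4,"z":0,"roll":-0.0275},{"x":0,"y":0,"z":0,"roll":0},{"x":0,"y":0,"z":0,"roll":0}]}}

```text
clock: 9.88
position: [0.4776, 0.0716, 0.2211]
tcp_rot: [1.433, 2.795, 0.0]
contact_force: [0.5, -0.5, 1.0]
gripper_width: 0.003
grasp_force: 0.4
```

```bash
python3 m.py; python3 - <<'E'
from h import *
o=[]
for n in("scene","side"):o.append(rect(cam(n),grab_frame(n),.07,.562,-.045))
cv2.imwrite("pics/r2.png",np.hstack(o))
E
```

```text
9.875 [0.47755797 0.07160757 0.22107735] yaw 125.70005302593337 r 0.14397145626997523 phi 125.91038807547623 [ 0.45182057 -0.51999356  0.99011694]
```

View pics/r2.png

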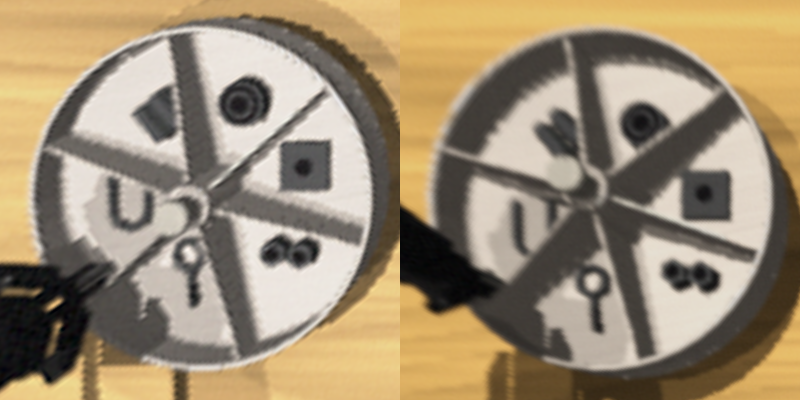

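Both views put the dividers at about 13/73/133°, so the eye bolt's compartment (ring at about (190,258) left and (593,285) right) is at about 163°. It needs about 17° more, with a slow finish.

Emit:
{"api": "arm_command", "payload": {"plan": [{"x":-0.06,"y":-4.35,"z":0,"roll":-0.03},{"x":-0.15,"y":-6,"z":0,"roll":-0.04},{"x":-0.15,"y":-6,"z":0,"roll":-0.04},{"x":-0.15,"y":-6,"z":0,"roll":-0.04},{"x":-0.15,"y":-6,"z":0,"roll":-0.04},{"x":-0.06,"y":-4.35,"z":0,"roll":-0.03},{"x":-0.06,"y":-4.35,"z":0,"roll":-0.03},{"x":-0.02,"y":-3,"z":0,"roll":-0.02},{"x":-0.02,"y":-2.2,"z":0,"roll":-0.015},{"x":-0.02,"y":-1.5,"z":0,"roll":-0.01},{"x":0,"y":-0.7,"z":0,"roll":-0.005},{"x":0,"y":0,"z":0,"roll":0},{"x":0,"y":0,"z":0,"roll":0},{"x":0,"y":4,"z":0,"roll":0},{"x":0,"y":0,"z":-20,"roll":0},{"x":0,"y":0,"z":-40,"roll":0},{"x":0,"y":0,"z":-60,"roll":0},{"x":0,"y":0,"z":-60,"roll":0},{"x":0,"y":0,"z":0,"roll":0},{"x":0,"y":0,"z":0,"roll":0}]}}

```text
clock: 12.48
position: [0.4479, 0.0438, 0.3999]
tcp_rot: [-0.999, -2.977, 0.001]
contact_force: [-0.4, -0.1, -0.3]
gripper_width: 0.001
grasp_force: 0.0
```

```bash
python3 m.py; python3 - <<'E'
from h import *
o=[]
for n in("scene","side"):o.append(rect(cam(n),grab_frame(n),.07,.562,-.045))
cv2.imwrite("pics/r3.png",np.hstack(o))
E
```

```text
12.475 [0.44786364 0.04383005 0.39991993] yaw 142.91682054937692 r 0.1446301718691512 phi 142.10709083723697 [-0.43474443 -0.06248871 -0.30937539]
```

View pics/r3.png

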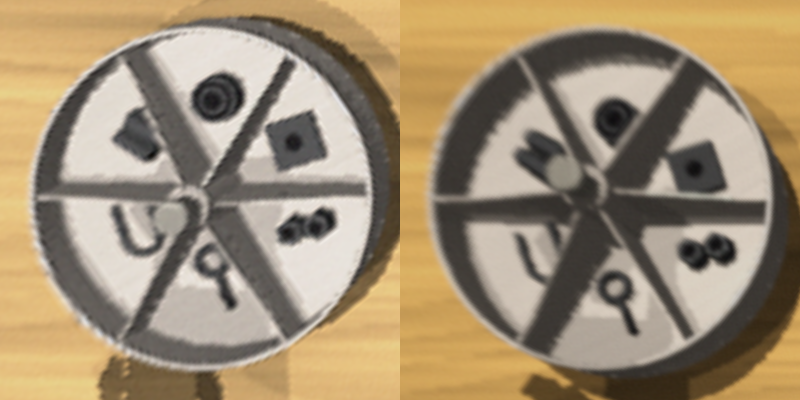

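The tray's dividers now stand at about 30/90/150° in both views. The eye bolt's compartment (ring at about (212,262) and (617,288)) faces -x within about 1°, and the fingers are clear. I'm handing in.

```bash
python3 -c "
from workcell import *
print(hand_in())"
```

```text
the job is handed in; nothing more can be done
None
```

The job is handed in: I turned the tray about 111° anticlockwise, so the eye bolt's compartment now faces the front (-x) to within about 1° by both cameras, with all parts still in the tray; the arm stayed clear of the spray can, carton and wrench, though I didn't re-measure them at the end.

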